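# Draw two roller-track halves into line with a tapered pin

## Robot

A 7-joint arm with a two-finger parallel gripper is mounted at the origin on the work surface. World frame = base frame: x ahead of the robot, y to its left, z up, the work surface at z = 0. Lengths are in m, angles in rad, forces in N, time in s.
With the tool pointing down it reaches from about 0.425 to 0.875 m from the base axis. Payload 4.7 kg.
Tool frame: the origin (TCP) lies at the very end of the fingers, on their centre line; the grasp point (between the pads) lies 19 mm behind it; z points along the fingers, y is the direction in which the jaws open and shut (so a half turn about z gives the same grasp; the last joint's range is limited). The gripper opens to 87 mm and grips with 3 to 60 N. Pads are 19 mm wide; open, the fingers measure 117 mm over their backs; the gripper's body (75 mm by 190 mm) begins 51 mm behind the grasp point.
Start: joints at [1.209, 0.321, -0.07, 1.45, 0.023, 1.371, -0.057], TCP at [0.239, -0.605, 0.223] pointing down, gripper open.
Joint ranges: [-2.86, 2.86], [-0.3, 2.09], [-1.38, 1.24], [0.06, 2.45], [-1.56, 4.7], [0.09, 2.05], [-2.69, 2.69]. Speed limits (rad/s): [2.57, 2.57, 3.14, 3.14, 3.14, 3.14, 3.14].

## Interface

Orientations are given as a rotation vector (axis times angle).
In Python, from bench import * gives the robot as it stands.
- The arm moves only by the shell command python3 -m jog 'ROWS' [OPENING] [FORCE]. ROWS is JSON, a list of rows, each a list of 4 numbers: the shift along the world's x, y, z in mm, then the turn about the world's z in rad. In form: [[x, y, z, twist], ...]. A call has exactly 8 rows; each row is the pose to reach, as a shift and turn from the pose commanded when the call began; what a row does not reach only later rows make up. A row lasts 1/8 s, in which the tool goes at most 62.5 mm and 10.7 degrees, less where a joint would pass 70% of its speed; a pose out of reach is approached as far as the arm can. A call with a gripper value outside its range is refused whole. OPENING is the opening, from -1 (shut) to 1 (fully open), set as the call begins (- or left out, the last holds). The fingers move at their own pace and stop on an object; FORCE is the grip in N (left out, the last holds). Time passes only in rows, so rows that repeat a pose let the fingers close, or fill a call up. It gives the time, the measured TCP pose, the force and the opening at its end, in the units of the state.
- get_state(): the state, without advancing time (a new reading comes with each control period).
- get_image(name): name is "scene" or "top" or "wrist"; returns a dict with "image" (420x560x3 uint8, red, green, blue), "fx", "fy", "cx", "cy" (pixels), "position" and "rotation" of the camera in the world; the wrist camera has in their place "tool_from_camera" (4x4, takes a point from camera to tool coordinates, whose origin is the TCP and whose axes are the flange's). Camera axes: x right, y down, z forward; pixel columns grow to the right and rows downward; lengths in m; the calibration is good to about 2 mm. A picture is of the moment at which its call begins: read the wrist's pose just before it. There is no depth.
- close_job(): hands the job in, once; it reports no verdict.
The state is a dict: "time": time; "joint_positions": joint angles; "qd": joint speeds; "joint_torque": joint torques, N m; "position": TCP position; "tool_rot": TCP orientation; "ft_force": force on the tool from outside, world axes, zero at the start; "torque": the same for the moment, N m; "grip_width": opening from 0.0 (shut) to 1.0 (fully open).
Only numpy, scipy, OpenCV 4.12 (cv2) and the standard library are available. Lean on these libraries where they do the work, as an engineer would, in place of code of your own. Each camera call takes 0.05 s, during which the arm holds its last target. There are 200 camera calls.

## Task

The loose half of the little roller track has been pushed up to the fixed half, but the hole in its tongue and the one in the bush beneath are out of line. Take the tapered pin from the tool stand, put its tip into the tongue's hole, feel for the hidden lower hole, dragging the tongue along, and push the pin down, in the gripper, until its collar sits flat on the tongue; then let go and leave it there. Be gentle: ease the pin sideways when it bears hard, pin and track must never press on each other with more than about 60 N; leave the other things where they are.

Things in the scene. Friction and masses are not known exactly. Their poses are not given: they have to be found in the camera images.
- pin: Round tapered steel pin, 0.3 kg, standing tip down in one of the tool stand's two holes, its collar resting on the stand's top 85 mm above the table. Origin on its axis at the collar's underside, z up along the axis; yaw means nothing. Above the origin: collar 38 mm across, 8 mm thick. Below: straight shank 24 mm across and 20 mm long, then a 44 mm taper to the tip.
- pin_handle (a point): Middle of the pin's round dark handle, 30.5 mm above the pin's origin. The handle is 22 mm across and 45 mm long, from 8 to 53 mm above the origin.
- pin_tip (a point): Centre of the pin's flat tip, 14 mm across, 64 mm below the pin's origin.
- conveyor: Low roller track; origin on the table; x across the track, y along it towards the fixed half, z up. Fixed half: y = 55 to 215 mm, aluminium rails 220 mm apart, roller tops 75 mm above the table. From it a dark lug plate (90 mm wide, 8 mm thick, top 70 mm up) reaches under the loose half's tongue and carries the eccentric bush. Free space below it down to the table.
- bush_centre (a point): Axis of the eccentric bush in the lug, at its top face 70 mm up, above the conveyor's origin. NOT the hole: the bush's round 26 mm through hole (8 mm deep) is centred 11 mm from this axis, in a direction that differs each time and is not measured; under the tongue it is hard to see, so feel for it with the tip. The bush is clamped and does not give: once entered it pushes the pin towards its hole's centre.
- tongue_hole (a point): Centre of the 26 mm round through hole of the tongue (bright plate over the lug, 90 mm wide, 8 mm thick, ends 44 mm past its hole), at its top face 78.5 mm above the table. Starts within 1.5 mm of the bush's axis in x and in y. Pin home: collar on this face, its origin 78.5 mm and its tip 14.5 mm above the table, shank in both holes with 1 mm free all round.
- loose_half (a point): Point on top of the loose half's end rail, about 61 mm from the bush's axis towards -y, 60 mm up. The loose half (y = -55 to -245 mm, 1.1 kg) slides along y and its tongue along x on it, up to 15 mm each way, each against about 3 N of friction, no spring: the pin can drag them, they stay where left and cannot lift. Dragging loads the pin sideways by about 3 to 5 N.
- bolt: Plain 23 mm bolt with a low hexagonal head (14 mm high), standing in the stand's other hole, 90 mm from the pin. Origin under its head. Leave it alone.
- carton: Small cardboard carton 110 x 90 x 45 mm on the fixed half's rollers, 140 mm from the holes. Origin under its centre. Leave it.
- dispenser: Hand tape dispenser, about 150 x 45 x 107 mm, lying on the table. Leave it.
- tape: Ring of tape 100 mm across, 48 mm high, lying flat on the table. Leave it.
- wrench: Spanner 180 mm long lying on the table. Leave it.
- jar: Jar 60 mm across, 70 mm high. Leave it.
Things that resemble listed ones, but are neither listed nor needed, are in the scene too. Leave any orange look-alike of the pin alone.

How it is judged:
By the outcome, as a careful person would: the job done as asked, in the order asked, and still so for the second after the job is handed in, with the robot touching nothing.
It also fails if it takes over 67 s, if anything falls off the work surface, if the arm or the gripper's body presses on something with over 40 N, if the wrist force passes 120 N, or if a joint passes its speed limit or range.

## Working session

There is one attempt and no reset: what is moved stays moved. The work goes in short steps, Python scripts to look and compute and a shell command to move; the robot and the scene stay as the last step left them, time stands still between calls to the robot, and variables do not carry over. Pictures are saved under pics/ and viewed, about 8 in all and at most 12, crops included, and the job is handed in when it is done.

```bash
mkdir -p pics
cat > h.py <<'E'
from bench import *
import numpy as np, cv2
from scipy.spatial.transform import Rotation as R
def grab(n,fn=None):
    s=get_state(); d=get_image(n)
    if n=="wrist":
        T=np.eye(4);T[:3,:3]=R.from_rotvec(s["tool_rot"]).as_matrix();T[:3,3]=s["position"]
        T=T@np.array(d["tool_from_camera"]); d["position"]=T[:3,3]; d["rotation"]=T[:3,:3]
    d["position"]=np.array(d["position"]);d["rotation"]=np.array(d["rotation"])
    if d["rotation"].ndim==1: d["rotation"]=R.from_rotvec(d["rotation"]).as_matrix()
    if fn: cv2.imwrite("pics/"+fn,d["image"][:,:,::-1])
    np.save("pics/"+n+".npy",d,allow_pickle=True)
    return d
def load(n): return np.load("pics/"+n+".npy",allow_pickle=True).item()
def ray(d,u,v):
    r=d["rotation"]@np.array([(u-d["cx"])/d["fx"],(v-d["cy"])/d["fy"],1]); return d["position"],r/np.linalg.norm(r)
def onz(d,u,v,z):
    p,r=ray(d,u,v); return p+r*(z-p[2])/r[2]
def proj(d,P):
    c=d["rotation"].T@(np.array(P)-d["position"]); return d["fx"]*c[0]/c[2]+d["cx"],d["fy"]*c[1]/c[2]+d["cy"]
E
python3 - <<'E'
from h import *
print(get_state())
a=grab("top","top1.png");b=grab("scene","scene1.png")
for d in(a,b):print(d["position"],d["rotation"],d["fx"],d["cx"],d["cy"])
E
```

```text
{'time': 0.0, 'joint_positions': array([ 1.20908931,  0.32180712, -0.07008453,  1.45170202,  0.0226246 ,
        1.37079798, -0.05689539]), 'qd': array([ 0.0006758 ,  0.00017611,  0.00014634, -0.00030038, -0.00108938,
        0.00112944, -0.00055267]), 'joint_torque': array([-4.00233339e-04, -4.91292715e+01, -4.04081466e-01, -3.12523162e+01,
       -6.38623768e-02,  4.37653530e-02,  1.90866399e-04]), 'position': array([ 0.23830168, -0.60413205,  0.22145828]), 'tool_rot': array([-3.08444886e+00, -5.86562407e-01,  7.55850569e-04]), 'ft_force': array([-0.4700839 , -0.12300517,  0.37210129]), 'torque': array([ 0.00619725, -0.00081563,  0.03718854]), 'grip_width': 0.9972697997299221}
[0.42358522 0.13546696 1.43931824] [[ 0.00526263 -0.99789213  0.06468078]
 [-0.99980368 -0.00648627 -0.01872268]
 [ 0.01910275 -0.06456955 -0.99773035]] 493.17438146892977 284.857329486489 206.6469227259634
[ 1.17074673 -0.41980811  0.74128565] [[ 0.66518721  0.44865853 -0.59685132]
 [ 0.74660598 -0.41065071  0.52339804]
 [-0.01027043 -0.79377045 -0.60813074]] 532.2362122487501 274.44392507631574 208.48397335349753
```

View pics/top1.png

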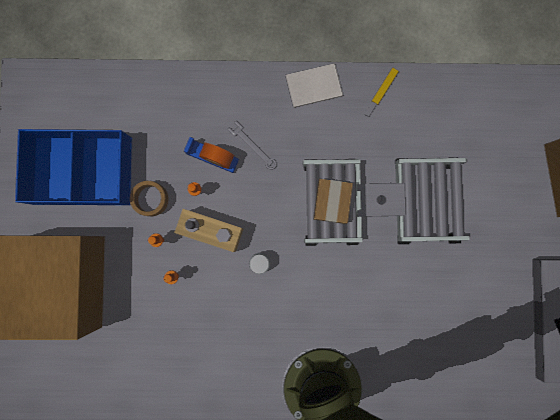

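View pics/scene1.png

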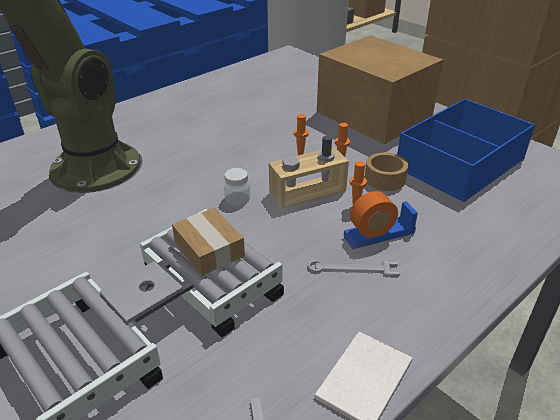

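Pin candidates: the dark-handled one in the stand (top 192,224; scene 326,150), the bolt (top 224,234; scene 291,165), and orange look-alikes (top 194,188; 155,240; 171,277). The dark one matches the description, so I'll check it in a crop along with the hole.

Run:
```python
from h import *
a=load("top");b=load("scene")
def crop(d,x,y,w,h,k): return cv2.resize(d["image"][y:y+h,x:x+w,::-1],None,fx=k,fy=k,interpolation=cv2.INTER_CUBIC)
A=crop(a,165,195,95,70,4);B=crop(a,345,175,75,50,5);C=crop(b,255,110,100,70,4);D=crop(b,110,265,90,50,4)
W=np.zeros((570,800,3),np.uint8)
for im,x,y in((A,0,0),(B,400,0),(C,0,285),(D,420,285)):
    h,w=im.shape[:2];h=min(h,570-y);w=min(w,800-x);W[y:y+h,x:x+w]=im[:h,:w]
cv2.imwrite("pics/crop1.png",W)
# dark blobs
for n,d,box in(("top",a,(180,212,205,240)),("top",a,(372,192,392,208)),("scene",b,(318,132,336,160)),("scene",b,(135,277,160,295))):
    x0,y0,x1,y1=box;g=d["image"][y0:y1,x0:x1].astype(int);m=(g.max(2)<75).astype(np.uint8)
    nl,l,st,c=cv2.connectedComponentsWithStats(m)
    for i in range(1,nl):
        if st[i,4]>8: print(n,box,c[i]+[x0,y0],st[i])
print(onz(a,192,224,.138),onz(a,381,200,.0785),onz(a,224,234,.099))
# conveyor rails corners
for u,v in((305,160),(360,160),(305,242),(360,242),(397,159),(465,159),(399,242),(468,238)): print(onz(a,u,v,.07).round(3))
for P in((.51,-.0,.0785),): print(proj(b,P))
```

```text
top (180, 212, 205, 240) [201.         212.66666667] [16  0  9  3 18]
top (180, 212, 205, 240) [193.43 224.24] [  6   8  18  10 100]
top (372, 192, 392, 208) [381.06349206 199.33333333] [ 5  3  9 10 63]
scene (318, 132, 336, 160) [326.14556962 147.33544304] [  4   6  11  19 158]
scene (318, 132, 336, 160) [330.18181818 158.54545455] [ 8 25  8  3 11]
scene (135, 277, 160, 295) [146.63265306 284.89795918] [ 5  4 14 10 49]
[0.46064038 0.3549863  0.138     ] [ 0.53204681 -0.15713545  0.0785    ] [0.43518332 0.2747412  0.099     ]
[0.644 0.054 0.07 ]
[ 0.645 -0.101  0.07 ]
[0.415 0.053 0.07 ]
[ 0.415 -0.1    0.07 ]
[ 0.649 -0.205  0.07 ]
[ 0.65  -0.398  0.07 ]
[ 0.416 -0.208  0.07 ]
[ 0.428 -0.402  0.07 ]
(np.float64(212.02847339080185), np.float64(238.44348246676725))
```

View pics/crop1.png

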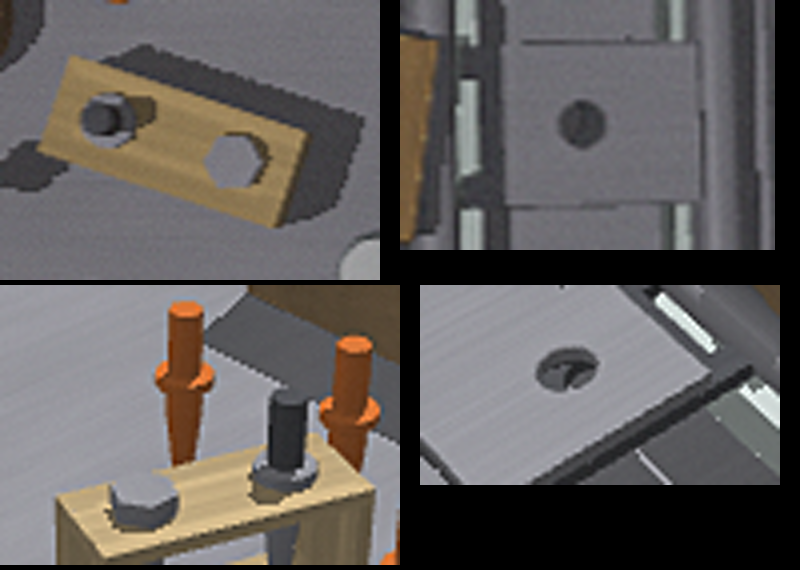

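Crop confirms: the pin is dark-handled with a grey collar at top ≈(191,225); the bolt is the hex head at (224,234); the tongue hole is at (381,199.5). I'll go above the hole first, since it's on the way, and look with the wrist camera.

```bash
python3 -m jog '[[35,50,5,0],[70,100,10,0],[105,150,15,0],[140,200,20,0],[175,255,30,0],[210,310,40,0],[235,350,50,0],[255,375,50,0]]' 0.2 25
python3 - <<'E'
from h import *
a=grab("wrist","w1.png");print(np.array(a["tool_from_camera"]).round(3).tolist(),a["fx"],a["position"],get_state()["position"])
print(proj(a,(.532,-.157,.0785)))
E
```

```text
time: 1.1
position: [0.4953, -0.2262, 0.2735]
tool_rot: [3.085, 0.593, 0.002]
ft_force: [0.1, -1.1, -0.2]
grip_width: 0.597
[[0.001, -0.955, -0.296, 0.082], [1.0, 0.001, 0.0, -0.001], [-0.0, -0.296, 0.955, -0.162], [0.0, 0.0, 0.0, 1.0]] 319.9678013467947 [ 0.57082387 -0.19538119  0.43563663] [ 0.49755749 -0.22237826  0.27294965]
(np.float64(233.729808217047), np.float64(126.60128412223642))
```

View pics/w1.png

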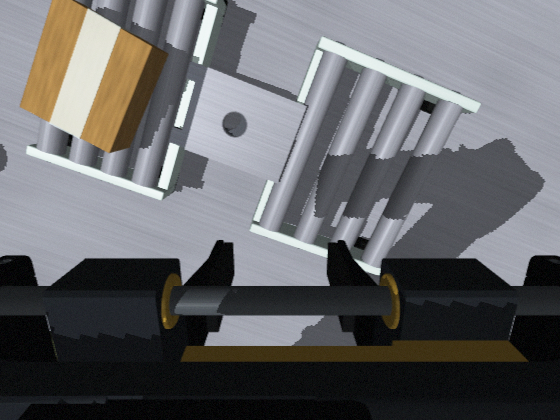

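Run:
```python
from h import *
a=load("wrist")
c=a["image"][106:142,212:258]
g=cv2.cvtColor(c,cv2.COLOR_RGB2GRAY); g=cv2.convertScaleAbs(g,alpha=1.6)
cv2.imwrite("pics/crop2.png",cv2.resize(g,None,fx=14,fy=14,interpolation=cv2.INTER_CUBIC))
m=(cv2.cvtColor(c,cv2.COLOR_RGB2GRAY)<110).astype(np.uint8)
cs,_=cv2.findContours(m,cv2.RETR_EXTERNAL,cv2.CHAIN_APPROX_NONE)
k=max(cs,key=cv2.contourArea);e=cv2.fitEllipse(cv2.convexHull(k));print(e)
u,v=e[0][0]+212,e[0][1]+106;print(u,v,onz(a,u,v,.0785))
t=load("top");s=load("scene");print(onz(t,381.3,199.8,.0785),onz(s,146.7,286,.0785))
# conveyor direction: from wrist, rail corners at z~.06
P=[onz(a,u,v,.065) for u,v in((321,39),(479,105),(252,230))];print((P[1]-P[0]).round(3),(P[2]-P[0]).round(3))
# pin by two views: handle top
q=onz(t,190,225,.138);print(q,onz(t,191.8,225,.093),onz(s,326.1,147.3,.1155+0.0))
```

```text
((22.034805297851562, 18.1422176361084), (23.316688537597656, 24.549461364746094), 155.56842041015625)
234.03480529785156 124.1422176361084 [ 0.53457324 -0.15644566  0.0785    ]
[ 0.53260985 -0.15797637  0.0785    ] [ 0.53562992 -0.15847468  0.0785    ]
[ 0.005 -0.189  0.   ] [-0.228 -0.007  0.   ]
[0.45798191 0.36017995 0.138     ] [0.4591996  0.36307218 0.093     ] [0.46522191 0.35725035 0.1155    ]
```

View pics/crop2.png

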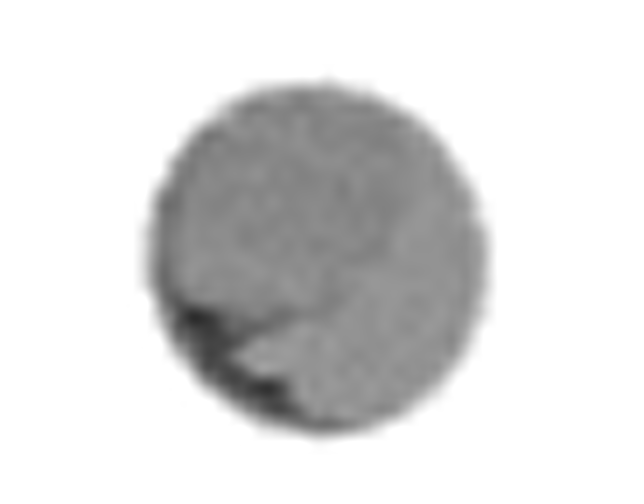

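```bash
python3 -m jog '[[-8,8,-25,0],[-18,18,-60,0],[-28,28,-100,0],[-34,34,-125,0],[-37,38,-140,0],[-37,38,-145,0],[-37,38,-145,0],[-37,38,-145,0]]'
python3 - <<'E'
from h import *
a=grab("wrist","w2.png")
u,v=map(int,proj(a,(.5345,-.1573,.0785)));print(u,v,a["position"])
c=a["image"][v-36:v+36,u-36:u+36,::-1]
g=cv2.cvtColor(c,cv2.COLOR_BGR2GRAY);m=(g<110).astype(np.uint8)
k=max(cv2.findContours(m,cv2.RETR_EXTERNAL,cv2.CHAIN_APPROX_NONE)[0],key=cv2.contourArea);e=cv2.fitEllipse(cv2.convexHull(k));print(e)
print(onz(a,e[0][0]+u-36,e[0][1]+v-36,.0785))
s=np.clip((c.astype(float)-20)*2.6,0,255).astype(np.uint8)
cv2.imwrite("pics/crop3.png",cv2.resize(s,None,fx=8,fy=8,interpolation=cv2.INTER_CUBIC))
X=a["rotation"];print(X)
E
```

```text
time: 2.15
position: [0.4575, -0.1922, 0.1286]
tool_rot: [3.085, 0.586, 0.002]
ft_force: [0.3, -1.0, -0.3]
grip_width: 0.596
274 100 [ 0.53309106 -0.16158303  0.29069255]
((34.86945724487305, 35.67190170288086), (41.39461898803711, 43.076759338378906), 1.3730785846710205)
[ 0.53484753 -0.15633539  0.0785    ]
[[ 0.36739722 -0.88879229 -0.27398458]
 [-0.93006292 -0.35061842 -0.10977106]
 [ 0.00149963  0.29515248 -0.95544899]]
```

View pics/crop3.png

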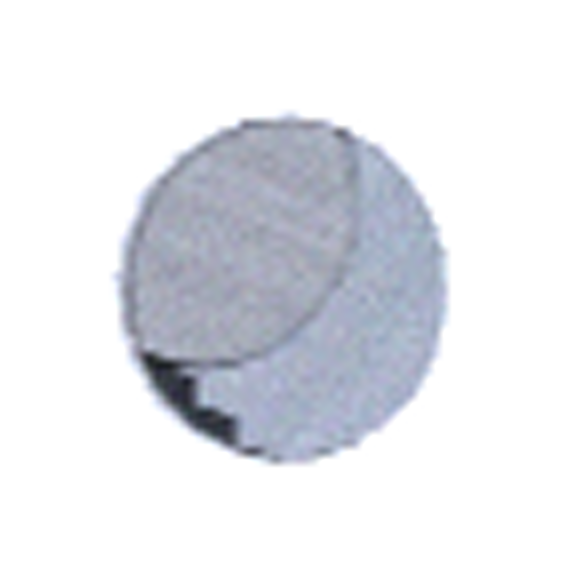

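The lower hole is visible: the lens at the upper left of the hole is table seen through the bush. I'll fit its rim arc.

Run:
```python
from h import *
from scipy.optimize import least_squares
a=load("wrist")
P=[]
for x,y in((355,145),(358,180),(357,210),(350,240),(338,272),(320,300),(285,335),(250,356),(215,364),(190,362)):
    P.append(onz(a,(x+.5)/8-.5+274-36,(y+.5)/8-.5+100-36,.070)[:2])
P=np.array(P)
r=least_squares(lambda c:np.hypot(*(P-c).T)-.013,P.mean(0));print(r.x,r.fun.round(4))
r=least_squares(lambda c:np.hypot(*(P-c[:2]).T)-c[2],[*r.x,.013]);print(r.x)
```

```text
[ 0.53913872 -0.1470945 ] [ 0.0003  0.0001 -0.     -0.0001 -0.0001 -0.0002 -0.0001  0.0002  0.0002
  0.    ]
[ 0.53940476 -0.1462713   0.01373141]
```

```bash
python3 -m jog '[[5,5,35,0],[10,30,80,0],[15,75,120,0],[15,130,135,0],[15,190,135,0],[15,250,135,0],[10,310,135,0],[0,365,135,0]]' 
python3 -m jog '[[-10,50,0,0],[-25,95,0,0],[-40,125,0,0],[-50,145,0,0],[-55,155,0,0],[-55,155,0,0],[-55,155,0,0],[-55,155,0,0]]'
python3 - <<'E'
from h import *
a=grab("wrist","w3.png");print(a["position"],get_state()["position"]);print(proj(a,(.46,.36,.138)),proj(a,(.46,.36,.093)))
E
```

```text
time: 3.2
position: [0.4566, 0.1756, 0.2635]
tool_rot: [3.086, 0.587, 0.003]
ft_force: [0.1, -0.2, 0.3]
grip_width: 0.598
time: 4.2
position: [0.4023, 0.3273, 0.2625]
tool_rot: [3.086, 0.584, 0.0]
ft_force: [-0.1, 0.2, -0.1]
grip_width: 0.598
[0.47826987 0.35770071 0.42453193] [0.40218776 0.32745666 0.26256327]
(np.float64(269.77426183376696), np.float64(124.54784541674641)) (np.float64(271.1294457393304), np.float64(121.94739351378631))
```

View pics/w3.png

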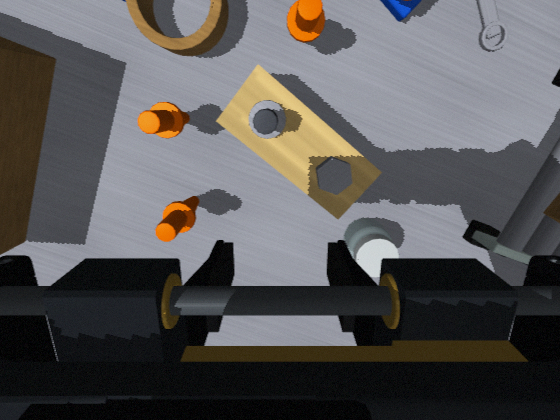

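Wrist view: handle top at (265,121), collar (266,119); bolt at (334,175), well clear.

Run:
```python
from h import *
a=load("wrist")
c=a["image"][95:145,240:292];g=cv2.cvtColor(c,cv2.COLOR_RGB2GRAY)
m=((g<115)&(np.ptp(c.astype(int),axis=2)<30)).astype(np.uint8)
for k in cv2.findContours(m,cv2.RETR_EXTERNAL,cv2.CHAIN_APPROX_NONE)[0]:
    if cv2.contourArea(k)>40:
        (x,y),r=cv2.minEnclosingCircle(k);print(x+240,y+95,r,cv2.contourArea(k),onz(a,x+240,y+95,.138))
print(onz(a,265,121,.138),onz(a,266.5,119,.093))
```

```text
269.57486724853516 118.84224510192871 17.582061767578125 653.0 [0.46442122 0.36187366 0.138     ]
[0.46127925 0.36492156 0.138     ] [0.46097685 0.36534162 0.093     ]
```

```bash
python3 -m jog '[[30,18,-10,0],[52,33,-30,0],[59,37,-50,0],[59,37,-80,0],[59,37,-115,0],[59,37,-145,0],[59,37,-160,0],[59,37,-164,0]]' 
python3 -m jog '[[0,0,0,0],[0,0,0,0],[0,0,0,0],[0,0,0,0],[0,0,0,0],[0,0,0,0],[0,0,0,0],[0,0,0,0]]' -1 45
```

```text
time: 5.25
position: [0.4601, 0.3648, 0.098]
tool_rot: [3.086, 0.587, -0.002]
ft_force: [0.4, -0.3, 0.2]
grip_width: 0.599
time: 6.25
position: [0.461, 0.3651, 0.0991]
tool_rot: [3.086, 0.586, 0.001]
ft_force: [0.6, -3.3, 5.7]
grip_width: 0.242
```

```bash
python3 -m jog '[[0,0,10,0],[0,0,25,0],[0,0,45,0],[0,0,70,0],[0,0,95,0],[0,0,115,0],[0,0,130,0],[0,0,140,0]]'
python3 - <<'E'
from h import *
print(get_state()["ft_force"],get_state()["position"])
a=grab("wrist","w4.png")
E
python3 -m jog '[[0,-30,0,0],[5,-80,0,0],[10,-140,0,0],[15,-200,0,0],[20,-260,0,0],[25,-320,0,0],[30,-370,0,0],[35,-400,0,0]]'
```

```text
time: 7.25
position: [0.4605, 0.3654, 0.2395]
tool_rot: [-3.086, -0.587, -0.0]
ft_force: [-1.1, 0.1, -3.9]
grip_width: 0.241
[-1.08541879  0.12961286 -3.86524022] [0.46054533 0.36542319 0.23946738]
time: 8.3
position: [0.4949, -0.038, 0.2379]
tool_rot: [3.087, 0.581, -0.002]
ft_force: [-0.2, -0.2, -3.4]
grip_width: 0.243
```

View pics/w4.png

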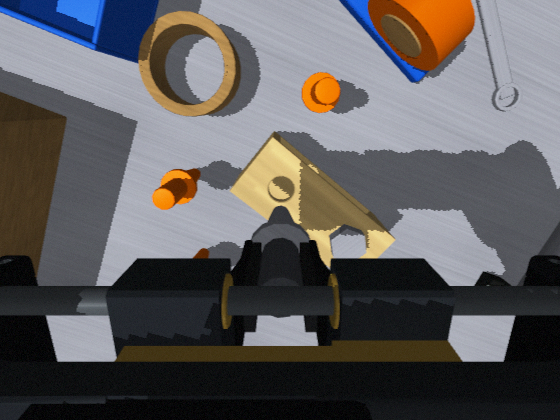

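The pin is held upright, tip at about (280,208). I'll compare that with the projected TCP axis to get the tip's offset.

Run:
```python
from h import *
a=load("wrist")
print(proj(a,(.4605,.3654,.1615)))
c=a["image"][196:250,250:312];g=cv2.cvtColor(c,cv2.COLOR_RGB2GRAY)
np.set_printoptions(linewidth=250)
print(g[::2,::2])
```

```text
(np.float64(280.65499883065934), np.float64(213.3549290906348))
[[184 186 188 191 193 197 203 207 213 210 126  98 194 196 195 198 198 201 198 196  89 160 197 198 198 104  98  96  95 102 103]
 [184 187 185 188 191 191 194 199 206 211 201 128  72 123 186 189 193 193 122  93 149 193 200 200 169 101  98  98 100  96 103]
 [190 187 186 186 187 186 191 195 197 204 210 208 153  88  75  72  74  83  99 163 189 199 198 198 198 167 105 101 100 100 100]
 [192 188 188 185 186 188 187 192 193 196 203 210 212 204 164 158 161 169 184 196 194 197 200 197 199 102 102 104 101  98 100]
 [193 190 189 186 185 185 184 188 188 189 194 203 205 213 210 207 206 205 199 195 196 192 197 195 169 104 103 105 103 105 101]
 [185 193 194 191 188 186 185 186 187 189 190 196 196 149  55  52  73 147 201 198 197 194 194 198 196 104 106 103 103 108 103]
 [166 183 191 190 190 191 188 186 185 186 188 188  99  54  52  53  55  56  92 206 202 199 196 196 167 102 101 102 103 104 106]
 [171 178 177 191 190 190 189 193 184 186 184 154  51  55  55  55  56  53  53 142 206 202 198 196 195 165 100 106 105 108 101]
 [168 170 173 179 18
[... 1693 characters left out ...]
 35  25  41  70  83  87  85  88  84  87  86  86  88  86  67 154]
 [ 10  67  88  84  90  91  90  93  87  92  74  26  28  29  24  29  30  22  24  30  53  80  89  88  83  84  84  86  88  73  15]
 [ 10  26  44  42  40  53  86  89  95  45  25  28  29  31  29  28  28  29  26  27  30  41  82  88  86  43  46  43  42  48   7]
 [  5   8  11  13  13   2  85  80  35  28  26  30  25  25  30  28  24  31  26  26  28  28  40  83  89  16  11   9  14  11  10]
 [  2   4   5   4   6   4  83  53  18  27  26  30  25  32  28  28  26  26  30  29  28  29  27  54  85  12  12  15  11  12   2]
 [  6   9  12  11   6   9  88  28  28  26  25  22  26  24  26  22  27  29  29  25  25  26  29  29  70  11   7  11   5  13   0]]
```

```bash
python3 -m jog '[[10,-40,0,0],[25,-85,0,0],[37,-113,-10,0],[40,-122,-30,0],[40,-122,-50,0],[40,-122,-65,0],[40,-122,-72,0],[40,-122,-74,0]]'
python3 -m jog '[[0,0,0,0],[0,0,0,0],[0,0,0,0],[0,0,0,0],[0,0,0,0],[0,0,0,0],[0,0,0,0],[0,0,0,0]]'
python3 - <<'E'
from h import *
s=get_state();print(s["position"],s["ft_force"])
a=grab("wrist");b=grab("scene")
A=cv2.resize(a["image"][100:260,200:360,::-1],None,fx=2.4,fy=2.4);
u,v=map(int,proj(b,(.535,-.157,.09)));print(u,v)
B=cv2.resize(b["image"][v-40:v+40,u-40:u+40,::-1],(384,384),interpolation=cv2.INTER_CUBIC)
cv2.imwrite("pics/c5.png",np.hstack([A,B]))
E
```

```text
time: 9.3
position: [0.5354, -0.1561, 0.1643]
tool_rot: [-3.086, -0.588, 0.001]
ft_force: [0.2, 0.5, -2.9]
grip_width: 0.243
time: 10.3
position: [0.5355, -0.1567, 0.1645]
tool_rot: [3.086, 0.587, -0.0]
ft_force: [-0.4, 0.6, -2.2]
grip_width: 0.244
[ 0.53554226 -0.15665387  0.16454803] [-0.38949185  0.55681277 -2.18290399]
146 280
```

View pics/c5.png

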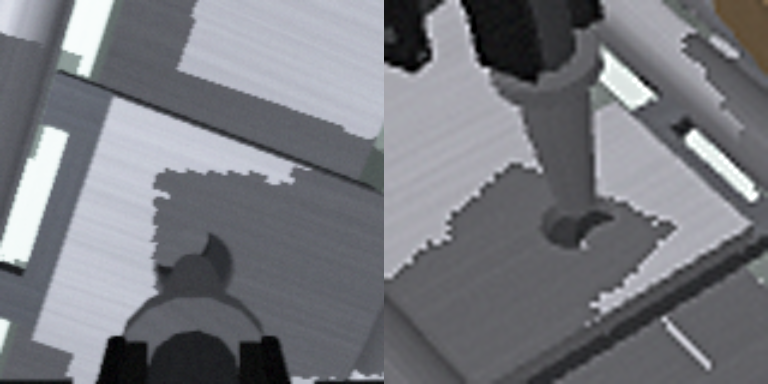

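Tip is over the tongue hole in both views. I'll lower it about 12 mm into the tongue, staying above the lug.

```bash
python3 -m jog '[[0,0,-3,0],[0,0,-6,0],[0,0,-8,0],[0,0,-10,0],[0,0,-11,0],[0,0,-12,0],[0,0,-12,0],[0,0,-12,0]]'
```

```text
time: 11.4
position: [0.5356, -0.1567, 0.1526]
tool_rot: [3.086, 0.587, 0.0]
ft_force: [0.1, -0.0, -1.9]
grip_width: 0.241
```

```bash
python3 -m jog '[[0.5,1.5,0,0],[1,3,0,0],[1.5,4.5,0,0],[2,6,0,0],[2.5,7.5,0,0],[3,8.5,0,0],[3.5,9.5,0,0],[3.5,9.5,0,0]]'; python3 -m jog '[[0,0,-1,0],[0,0,-2,0],[0,0,-3,0],[0,0,-4,0],[0,0,-5,0],[0,0,-6,0],[0,0,-7,0],[0,0,-7,0]]'
```

```text
time: 12.4
position: [0.5385, -0.1473, 0.1525]
tool_rot: [-3.086, -0.587, 0.002]
ft_force: [-3.4, -3.7, -0.3]
grip_width: 0.239
time: 13.4
position: [0.5392, -0.1471, 0.1455]
tool_rot: [-3.086, -0.587, -0.0]
ft_force: [-1.3, -3.3, -0.6]
grip_width: 0.242
```

No upward resistance at tip z ≈ 67.5 mm, so it's in the bush. I'll keep descending in steps and watch the side force.

```bash
python3 -m jog '[[0,0,-2,0],[0,0,-4,0],[0,0,-6,0],[0,0,-8,0],[0,0,-10,0],[0,0,-12,0],[0,0,-13,0],[0,0,-13,0]]'; python3 -m jog '[[0,0,-1,0],[0,0,-2,0],[0,0,-3.5,0],[0,0,-5,0],[0,0,-6.5,0],[0,0,-8,0],[0,0,-9,0],[0,0,-9,0]]'
```

```text
time: 14.4
position: [0.5388, -0.1471, 0.1323]
tool_rot: [-3.086, -0.587, 0.001]
ft_force: [-4.0, -3.6, -0.6]
grip_width: 0.242
time: 15.4
position: [0.539, -0.1471, 0.1234]
tool_rot: [-3.086, -0.587, 0.0]
ft_force: [-2.1, -2.6, -0.0]
grip_width: 0.241
```

```bash
python3 -m jog '[[0,0,-1,0],[0,0,-2,0],[0,0,-3,0],[0,0,-4,0],[0,0,-5,0],[0,0,-6,0],[0,0,-7,0],[0,0,-7,0]]'; python3 -m jog '[[0,0,-0.5,0],[0,0,-1,0],[0,0,-2,0],[0,0,-3,0],[0,0,-4,0],[0,0,-5,0],[0,0,-6,0],[0,0,-6,0]]'
```

```text
time: 16.4
position: [0.539, -0.1471, 0.1164]
tool_rot: [-3.086, -0.587, 0.0]
ft_force: [-2.0, -2.7, 0.2]
grip_width: 0.242
time: 17.4
position: [0.5389, -0.1471, 0.1102]
tool_rot: [-3.086, -0.587, 0.001]
ft_force: [-2.9, -3.6, -1.9]
grip_width: 0.244
```

```bash
python3 -m jog '[[0,0,-0.5,0],[0,0,-1,0],[0,0,-2,0],[0,0,-3,0],[0,0,-4,0],[0,0,-5,0],[0,0,-6,0],[0,0,-6,0]]'; python3 -m jog '[[0,0,-0.5,0],[0,0,-1,0],[0,0,-2,0],[0,0,-3,0],[0,0,-4,0],[0,0,-5,0],[0,0,-6,0],[0,0,-6,0]]'
```

```text
time: 18.4
position: [0.539, -0.1472, 0.1044]
tool_rot: [-3.086, -0.587, 0.0]
ft_force: [-2.4, -1.7, 0.0]
grip_width: 0.244
time: 19.4
position: [0.539, -0.1472, 0.0984]
tool_rot: [3.086, 0.587, -0.0]
ft_force: [-2.7, -3.0, -0.8]
grip_width: 0.24
```

```bash
python3 -m jog '[[0,0,-0.5,0],[0,0,-1,0],[0,0,-1.5,0],[0,0,-2,0],[0,0,-2.5,0],[0,0,-3,0],[0,0,-3.5,0],[0,0,-4,0]]'; python3 -m jog '[[0,0,-0.1,0],[0,0,-0.2,0],[0,0,-0.3,0],[0,0,-0.4,0],[0,0,-0.5,0],[0,0,-0.6,0],[0,0,-0.8,0],[0,0,-0.8,0]]'
```

```text
time: 20.4
position: [0.539, -0.1472, 0.0946]
tool_rot: [3.086, 0.587, -0.0]
ft_force: [-3.2, -2.2, 0.6]
grip_width: 0.243
time: 21.4
position: [0.5391, -0.1472, 0.0938]
tool_rot: [3.086, 0.587, 0.0]
ft_force: [-2.4, -2.8, -0.1]
grip_width: 0.242
```

```bash
python3 -m jog '[[0,0,-0.1,0],[0,0,-0.2,0],[0,0,-0.3,0],[0,0,-0.4,0],[0,0,-0.5,0],[0,0,-0.6,0],[0,0,-0.7,0],[0,0,-0.7,0]]'; python3 -m jog '[[0,0,-0.1,0],[0,0,-0.2,0],[0,0,-0.3,0],[0,0,-0.4,0],[0,0,-0.5,0],[0,0,-0.5,0],[0,0,-0.5,0],[0,0,-0.5,0]]'
```

```text
time: 22.4
position: [0.539, -0.1472, 0.0931]
tool_rot: [3.086, 0.587, -0.0]
ft_force: [-2.7, -2.6, -0.0]
grip_width: 0.244
time: 23.4
position: [0.5391, -0.1472, 0.0927]
tool_rot: [3.086, 0.587, 0.0]
ft_force: [-3.3, -3.5, 1.3]
grip_width: 0.24
```

```bash
python3 -m jog '[[0,0,-0.1,0],[0,0,-0.2,0],[0,0,-0.3,0],[0,0,-0.4,0],[0,0,-0.5,0],[0,0,-0.5,0],[0,0,-0.5,0],[0,0,-0.5,0]]'; python3 -m jog '[[0,0,-0.1,0],[0,0,-0.2,0],[0,0,-0.3,0],[0,0,-0.3,0],[0,0,-0.3,0],[0,0,-0.3,0],[0,0,-0.3,0],[0,0,-0.3,0]]'
```

```text
time: 24.4
position: [0.5395, -0.1472, 0.0926]
tool_rot: [3.086, 0.587, 0.001]
ft_force: [-2.9, -2.6, 4.7]
grip_width: 0.241
time: 25.4
position: [0.5397, -0.1472, 0.0925]
tool_rot: [3.086, 0.587, 0.002]
ft_force: [-3.4, -2.4, 7.4]
grip_width: 0.242
```

Contact is about 10 N at TCP 92.5 mm, which is the predicted home height. I'll release and rise.

```bash
python3 -m jog '[[0,0,0,0],[0,0,0,0],[0,0,0,0],[0,0,0,0],[0,0,0,0],[0,0,0,0],[0,0,0,0],[0,0,0,0]]' 0.2; python3 -m jog '[[0,0,5,0],[0,0,15,0],[0,0,35,0],[0,0,60,0],[-10,0,90,0],[-30,-10,120,0],[-55,-20,135,0],[-70,-25,140,0]]'
python3 - <<'E'
from h import *
a=grab("wrist");b=grab("scene")
for P in ((.5395,-.147,.1315),(.5395,-.147,.0785)): print(proj(a,P),proj(b,P))
u,v=map(int,proj(a,(.5395,-.147,.09)));print(u,v)
A=cv2.resize(a["image"][max(v-60,0):v+60,u-60:u+60,::-1],(480,480),interpolation=cv2.INTER_CUBIC)
x,y=map(int,proj(b,(.5395,-.147,.1)))
B=cv2.resize(b["image"][y-40:y+40,x-27:x+26,::-1],(318,480),interpolation=cv2.INTER_CUBIC)
cv2.imwrite("pics/c6.png",np.hstack([A,B]))
E
```

```text
time: 26.4
position: [0.5391, -0.1472, 0.0918]
tool_rot: [3.086, 0.587, 0.0]
ft_force: [0.5, 0.1, -0.5]
grip_width: 0.6
time: 27.4
position: [0.469, -0.1729, 0.2342]
tool_rot: [3.084, 0.585, 0.004]
ft_force: [0.7, 0.2, 0.6]
grip_width: 0.602
(np.float64(282.4491317615395), np.float64(114.1527436620962)) (np.float64(148.94058741429546), np.float64(261.5575826121655))
(np.float64(281.875411991429), np.float64(112.76338802979016)) (np.float64(153.6390104722288), np.float64(283.9728197928191))
281 113
```

View pics/c6.png

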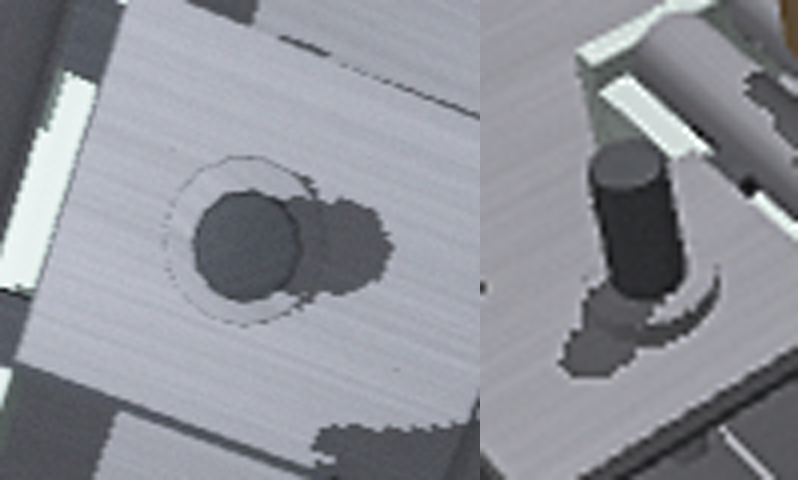

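The pin stands upright and its collar is flat on the tongue. In the wrist view, the handle top at the crop's (245,245) is concentric with the collar ring. The gripper is clear, so I'm handing in.

```bash
python3 -c "
from bench import *
print(close_job())"
```

```text
the job is handed in; nothing more can be done
None
```

The pin is home: its collar sits flat on the tongue, the gripper has let go and backed off, and I handed the job in at about 27.5 s of the 67 s allowed.

- **Finding the lower hole:** The wrist camera looked straight down through the tongue's hole and saw the rim of the bush hole. I placed its centre about 10 mm off the tongue hole, close to the 11 mm given. I dragged the tongue to that spot by camera, and the force readings showed no resistance as the tip went in, so there was no feeling around for it.
- **Forces:** Readings were taken about once a second, at the end of each move. Side forces were 3–5 N while dragging and going down. Collar contact was about 10 N, at the expected home height (tool at 92.5 mm).
- **Last checks:** After release the force read about zero. Both views show the pin upright, with handle and collar concentric. The robot was touching nothing else.
- **Disagreements:** The camera estimates of the pin's place differed by up to about 8 mm, and I used the closest (wrist) view. The pin may have been a few tenths of a millimetre off upright at contact, as the tool crept 0.6 mm in x; this went away on release.
- **Not checked:** I did not photograph the stand and the other objects again after the grasp.

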